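# Wind the instrument bench timer and set it to the green tab

### The arm

A 7-joint arm with a two-finger parallel gripper is mounted at the origin on the work surface. World frame = base frame: x ahead of the robot, y to its left, z up, the work surface at z = 0. Lengths are in m, angles in rad, forces in N, time in s.
With the tool pointing down it reaches from about 0.425 to 0.825 m from the base axis. Payload 3.6 kg.
Tool frame: the origin (TCP) lies on the mounting face of the last link; the fingertips stand 173 mm ahead of it and the grasp point (between the pads) lies 155 mm ahead of it; z points along the fingers, y is the direction in which the jaws open and shut (so a half turn about z gives the same grasp; the last joint's range is limited). The gripper opens to 85 mm and grips with 20 to 120 N. Pads are 22 mm wide; open, the fingers measure 114 mm over their backs; the gripper's body (76 mm by 85 mm) begins 54 mm behind the grasp point. The pads swing forward as they close: fully open they stand 13 mm farther back than shut.
Start: joints at [1.127, 0.615, -0.013, 1.423, 0.008, 1.103, -0.04], TCP at [0.264, -0.594, 0.405] pointing down, gripper open.
Joint ranges: [-3.12, 3.12], [-0.3, 2.06], [-1.34, 1.32], [0.26, 2.42], [-1.36, 4.5], [0.01, 1.98], [-2.84, 2.84]. Speed limits (rad/s): [2.79, 2.79, 3.14, 3.14, 3.14, 3.14, 3.14].

### API

Orientations are given as a rotation vector (axis times angle).
In Python, from station import * gives the robot as it stands.
- The arm moves only by the tool drive_tool, never from a script. Its argument "series" is a list of rows, each an object with "dr": the turn, a rotation vector about the world's x, y, z in rad, a list of three; "dp": the shift along the world's x, y, z in m, a list of three; "hand": the opening, from 0 (shut) to 1 (fully open). In form: [{"dr": [wx, wy, wz], "dp": [tx, ty, tz], "hand": hand}, ...]. A call has 1 to 10 rows; each row is the pose to reach, as a shift and turn from the pose commanded when the call began; what a row does not reach only later rows make up. A row lasts 1/12 s, in which the tool goes at most 41.7 mm and 7.16 degrees, less where a joint would pass 70% of its speed; a pose out of reach is approached as far as the arm can. A call with a gripper value outside its range is refused whole. The fingers move at their own pace and stop on an object; "force" is the grip in N (left out, the last holds). Time passes only in rows, so rows that repeat a pose let the fingers close. It gives the time, the measured TCP pose, the force and the opening at its end, in the units of the state.
- get_obs(): the state, without advancing time (a new reading comes with each control period).
- camera(name): name is "scene" or "side" or "wrist"; returns (picture, depth): 480x640x3 uint8, red, green, blue; 480x640 float32, m along the optical axis (not along the pixel's ray), 0 where there is no reading.
- camera_info(name): a dict with "intrinsics" (3x3 intrinsics, pixels), "extrinsics" (4x4, takes a point from world to camera coordinates); the wrist camera has in their place "tool_from_camera" (4x4, takes a point from camera to tool coordinates, whose origin is the TCP and whose axes are the flange's). Camera axes: x right, y up, looking along -z (the intrinsics and any distortion apply to the point x, -y, -z); pixel columns grow to the right and rows downward; lengths in m; the calibration is good to about 2 mm. A picture is of the moment at which its call begins: read the wrist's pose just before it. camera_info takes no time and is no camera call.
- hand_in(): hands the job in, once; it reports no verdict.
Trained networks look in the newest picture that a camera, given by its name, has taken for a name from the list of things; names that differ only in an ending like _2 or _b are one class to them, and where a whole thing is asked for, a point or a joint stands for the part that bears it (a point fixed in the world has none). Each returns a list of dicts, best first, with "p" (0 to 1); they miss things now and then, are a little off and sometimes report something else, mostly with a low value. They report only what shows in the picture. A call takes as long as a camera call. They do not tell look-alikes from the thing itself.
- look_for(label, camera): "rect" ([left, top, right, bottom] as shares, 0 to 1, of the picture: columns of its width, rows of its height, round what is visible of it).
- place_of(label, camera): "xy" ([column, row] as shares, 0 to 1, of the picture: columns of its width, rows of its height: a listed point, or the origin of a listed thing).
The state is a dict: "clock": time; "joint_positions": joint angles; "qvel": joint speeds; "joint_efforts": joint torques, N m; "position": TCP position; "tcp_rot": TCP orientation; "contact_force": force on the tool from outside, world axes, zero at the start; "torque": the same for the moment, N m; "grip_width": opening from 0.0 (shut) to 1.0 (fully open).
Only numpy, scipy, OpenCV 4.12 (cv2) and the standard library are available. Lean on these libraries where they do the work, as an engineer would, in place of code of your own. Each camera call takes 0.05 s, during which the arm holds its last target.

### The job

Set the clockwork bell timer on the lab bench: turn its knob clockwise past the blue top mark and on until it presses a little way into its springy end stop, then turn it back down so that the white pointer stands at the green tab, and let go. Wind it gently: do not crush the knob or force the pointer on into the red bar, do not drag or twist the timer's case out of its place on the bench, and leave the jars and the vial rack where they stand.

Things in the scene. Friction and masses are not known exactly. Their poses are not given: they have to be found in the camera images.
- timer: Cream square timer case, 160 x 160 x 40 mm, about 0.9 kg, loose on four rubber feet; origin at its underside centre, z up. On top: a black dial skirt (94 mm across, top face 50 mm above the bench) with a white pointer line and a orange bar knob; all turn about the case's vertical centre line. Clockwise from above winds up. The case slides if pushed over 5 N or twisted over 0.25 N m.
- knob_grip (a point): Point on the turning axis inside the orange bar knob, 76 mm above the bench: the height to grip. Bar 46 mm long (its x axis), 16 mm wide (y; pinch across it), its top 12 mm above this point; the skirt's top face is 26 mm below. z up. The knob is worn: it turns freely by 0.4 rad in all (0.2 either side of the pointer's line) before it takes the dial along; slack unknown. Grip under 40 N.
- pointer_tip (a point): Outer end of the white pointer line on the black skirt, 46 mm from the turning axis, 50 mm above the bench; x axis outward along the pointer. Turning the dial takes about 0.08 N m clockwise and 0.05 N m back; it stays where it is left. The end stop is a spring cushion: the torque jumps to 0.13 N m there and rises by 0.5 N m per rad if turned on; let go, it pushes the dial back to the stop.
- tab_tip (a point): Inner end of the green tab (12 x 5 x 6 mm, on the white tick ring; it marks the wanted minutes, somewhere 12 to 20), 46 mm from the turning axis, 47 mm above the bench; x axis outward. The pointer is set when its tip lies at this point in plan. The tab need not be touched.
- top_mark (a point): Inner end of the thick blue top mark (30 minutes) on the case top, at its -x side, 46 mm from the axis, 41 mm above the bench; fixed to the case. Black minute ticks, 6 degrees (0.105 rad) apart, run clockwise from zero at the case's +x side to this mark.
- stop_mark (a point): End of the yellow band that runs 15 degrees (0.26 rad) clockwise beyond the blue top mark, 46 mm from the axis, 41 mm above the bench; fixed to the case. The pointer's tip is here when the dial just meets its springy end stop; the bell is armed once the tip is pressed on past here by 2.5 mm or more (about 5 mm, 0.18 N m, is right).
- red_bar (a point): Middle of the red bar on the white ring, 0.45 rad (26 degrees) clockwise beyond the yellow band's end, 46 mm from the axis, 41 mm above the bench; fixed to the case. The bar reaches 7 mm (0.15 rad) to either side of this point. The pointer gets there only when the stop cushion is forced.
- amber_jar: Brown glass jar with blue cap, 56 mm across, 85 mm tall, loose bystander; origin at the centre of its underside.
- clear_jar: Clear glass jar with blue cap, 52 mm across, 75 mm tall, loose bystander; origin at the centre of its underside.
- vial_rack: Blue block 56 x 56 x 30 mm with nine capped vials, 50 mm tall in all, loose bystander; origin at the centre of its underside.
Things that resemble listed ones, but are neither listed nor needed, are in the scene too. There is more than one size of the timer; the job needs the smallest.

How it is judged:
By the outcome, as a careful person would: the job done as asked, in the order asked, and still so for the second after the job is handed in, with the robot touching nothing.
It also fails if it takes over 64 s, if anything falls off the work surface, if the arm or the gripper's body presses on something with over 40 N, if the wrist force passes 120 N, or if a joint passes its speed limit or range.

## Working session

There is one attempt and no reset: what is moved stays moved. The work goes in short steps, Python scripts to look and compute and a tool call to move; the robot and the scene stay as the last step left them, time stands still between calls to the robot, and variables do not carry over. Pictures are saved under pics/ and viewed, and the job is handed in when it is done.

Besides the shell and the picture viewer there is one more tool, called after "Emit:" by a JSON object that holds its "name" and its "arguments". drive_tool: Moves the arm, as the interface text tells. Its arguments: {"type":"object","properties":{"series":{"type":"array","items":{"type":"object","properties":{"dr":{"type":"array","items":{"type":"number"}},"dp":{"type":"array","items":{"type":"number"}},"hand":{"type":"number"}}}},"force":{"type":"number"}},"required":["series"]}

```bash
mkdir -p pics; ls
cat > h.py <<'E'
from station import *
import numpy as np, cv2
from scipy.spatial.transform import Rotation as R
def save(n,im): cv2.imwrite('pics/'+n+'.png',cv2.cvtColor(im,cv2.COLOR_RGB2BGR))
def T_w2c(name,obs=None):
    ci=camera_info(name)
    if name!='wrist': return np.array(ci['extrinsics'])
    o=obs; T=np.eye(4); T[:3,:3]=R.from_rotvec(o['tcp_rot']).as_matrix(); T[:3,3]=o['position']
    return np.linalg.inv(T@np.array(ci['tool_from_camera']))
def pix2w(name,u,v,z,obs=None):
    K=np.array(camera_info(name)['intrinsics']); M=np.linalg.inv(T_w2c(name,obs))
    d=np.array([(u-K[0,2])/K[0,0],-(v-K[1,2])/K[1,1],-1.0])
    d=M[:3,:3]@d; o=M[:3,3]; s=(z-o[2])/d[2]; return o+s*d
def w2pix(name,p,obs=None):
    K=np.array(camera_info(name)['intrinsics']); c=T_w2c(name,obs)@np.r_[p,1]
    return np.array([K[0,0]*c[0]/-c[2]+K[0,2],K[1,1]*-c[1]/-c[2]+K[1,2]])
E
python3 - <<'E'
from h import *
o=get_obs(); print(o)
for n in ['scene','side','wrist']:
    im,d=camera(n); save(n+'0',im); print(n,{k:np.round(v,3).tolist() if not isinstance(v,(str,)) else v for k,v in camera_info(n).items()})
    for l in ['timer','knob_grip','pointer_tip','tab_tip','top_mark','stop_mark']:
        print(l,[(round(x['p'],2),np.round(np.array(x['xy'])*[640,480],0).tolist()) for x in place_of(l,n)])
E
```

```text
pics
{'clock': 0.0, 'joint_positions': array([ 1.12654035,  0.61596176, -0.01262131,  1.42497135,  0.00814027,
        1.10339051, -0.04037993]), 'qvel': array([-0.000367  ,  0.00145822, -0.00112434, -0.00082063, -0.00245826,
        0.00097857,  0.00056891]), 'joint_efforts': array([ 2.12591026e-04, -4.69221532e+01,  2.59336391e-01, -1.71034241e+01,
        9.97463678e-03,  9.49437905e-03, -6.13051753e-06]), 'position': array([ 0.26358874, -0.59379249,  0.40348592]), 'tcp_rot': array([-3.07072294e+00, -6.51075769e-01,  9.85354866e-04]), 'contact_force': array([-0.85930138, -0.75137099, -0.40131351]), 'torque': array([-0.06009383, -0.0340948 ,  0.03289255]), 'grip_width': 1.0037307827015733}
scene {'intrinsics': [[472.451, 0.0, 314.023], [0.0, 472.451, 241.497], [0.0, 0.0, 1.0]], 'extrinsics': [[-0.752, 0.659, -0.013, 0.357], [-0.481, -0.535, 0.694, 0.227], [0.45, 0.528, 0.72, -1.175], [0.0, 0.0, 0.0, 1.0]]}
timer [(0.79, [276.0, 239.0]), (0.56, [317.0, 149.0]), (0.55, [265.0, 417.0])]
knob_grip [(0.94, [271.0, 211.0]), (0.78, [258.0, 385.0]), (0.74, [316.0, 109.0])]
pointer_tip [(0.
[... 587 characters left out ...]
0])]
knob_grip [(0.74, [487.0, 223.0]), (0.64, [180.0, 216.0]), (0.57, [339.0, 222.0])]
pointer_tip [(0.75, [457.0, 241.0]), (0.73, [348.0, 224.0]), (0.64, [159.0, 232.0])]
tab_tip [(0.56, [343.0, 241.0]), (0.51, [153.0, 228.0]), (0.49, [459.0, 245.0])]
top_mark [(0.9, [206.0, 227.0]), (0.7, [502.0, 238.0]), (0.56, [351.0, 241.0])]
stop_mark [(0.93, [206.0, 230.0]), (0.85, [342.0, 245.0]), (0.73, [507.0, 242.0])]
wrist {'intrinsics': [[349.943, 0.0, 316.472], [0.0, 349.943, 237.1], [0.0, 0.0, 1.0]], 'tool_from_camera': [[0.0, 0.96, 0.281, 0.072], [1.0, -0.0, -0.0, 0.0], [-0.0, 0.281, -0.96, 0.03], [0.0, 0.0, 0.0, 1.0]]}
timer []
knob_grip []
pointer_tip []
tab_tip []
top_mark []
stop_mark []
```

View pics/scene0.png

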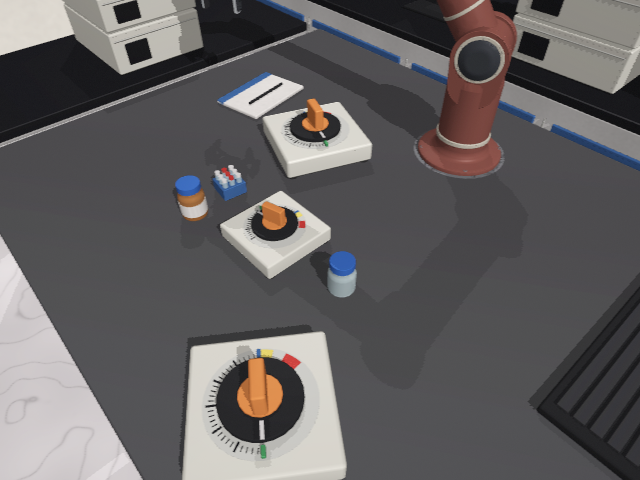

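View pics/side0.png

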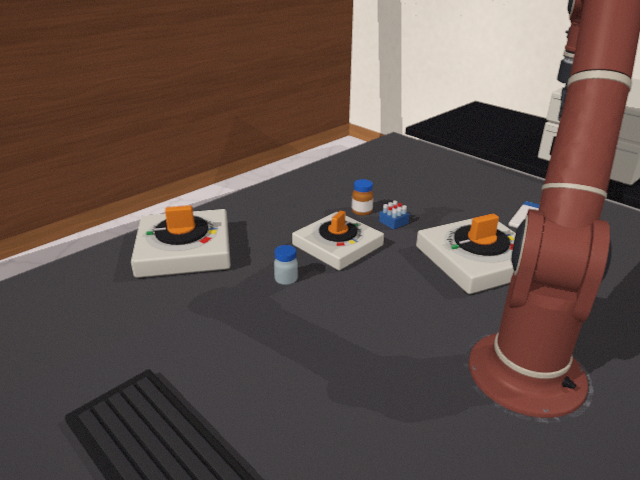

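Run:
```python
from h import *
for n,ps in [('scene',[(276,239,0),(271,211,.076),(317,149,0),(316,109,.076),(265,417,0),(258,385,.076)]),('side',[(339,246,0),(339,222,.076),(186,251,0),(180,216,.076),(476,259,0),(487,223,.076)])]:
    for p in ps: print(n,p,pix2w(n,*p).round(3))
```

```text
scene (276, 239, 0) [ 0.527 -0.059  0.   ]
scene (271, 211, 0.076) [ 0.529 -0.063  0.076]
scene (317, 149, 0) [ 0.256 -0.239  0.   ]
scene (316, 109, 0.076) [ 0.216 -0.286  0.076]
scene (265, 417, 0) [0.77  0.225 0.   ]
scene (258, 385, 0.076) [0.765 0.212 0.076]
side (339, 246, 0) [ 0.523 -0.063  0.   ]
side (339, 222, 0.076) [ 0.514 -0.051  0.076]
side (186, 251, 0) [0.764 0.22  0.   ]
side (180, 216, 0.076) [0.8   0.203 0.076]
side (476, 259, 0) [ 0.258 -0.255  0.   ]
side (487, 223, 0.076) [ 0.269 -0.299  0.076]
```

Emit:
{"name": "drive_tool", "arguments": {"series": [{"dp":[0.263,0.534,0.0],"dr":[0,0,0],"hand":1},{"dp":[0.263,0.534,0.0],"dr":[0,0,0],"hand":1},{"dp":[0.263,0.534,0.0],"dr":[0,0,0],"hand":1},{"dp":[0.263,0.534,0.0],"dr":[0,0,0],"hand":1},{"dp":[0.263,0.534,0.0],"dr":[0,0,0],"hand":1},{"dp":[0.263,0.534,0.0],"dr":[0,0,0],"hand":1},{"dp":[0.263,0.534,0.0],"dr":[0,0,0],"hand":1},{"dp":[0.263,0.534,0.0],"dr":[0,0,0],"hand":1},{"dp":[0.263,0.534,0.0],"dr":[0,0,0],"hand":1},{"dp":[0.263,0.534,0.0],"dr":[0,0,0],"hand":1}]}}

```text
clock: 1.88
position: [0.4484, -0.2184, 0.4051]
tcp_rot: [3.073, 0.651, 0.001]
contact_force: [0.8, -0.8, 0.4]
grip_width: 1.001
```

Emit:
{"name": "drive_tool", "arguments": {"series": [{"dp":[0.078,0.158,0.0],"dr":[0,0,0],"hand":1},{"dp":[0.078,0.158,0.0],"dr":[0,0,0],"hand":1},{"dp":[0.078,0.158,0.0],"dr":[0,0,0],"hand":1},{"dp":[0.078,0.158,0.0],"dr":[0,0,0],"hand":1},{"dp":[0.078,0.158,0.0],"dr":[0,0,0],"hand":1},{"dp":[0.078,0.158,0.0],"dr":[0,0,0],"hand":1}]}}

```text
clock: 2.38
position: [0.5272, -0.0574, 0.4048]
tcp_rot: [-3.068, -0.665, -0.003]
contact_force: [-0.1, -0.3, 0.0]
grip_width: 1.001
```

Run:
```python
from h import *
o=get_obs(); print(o['clock'],o['position'],R.from_rotvec(o['tcp_rot']).as_matrix().round(3),o['joint_positions'].round(3))
im,d=camera('wrist'); save('w1',im); np.save('w1.npy',d); import pickle; pickle.dump(o,open('o1.pkl','wb'))
z={'timer':0,'knob_grip':.076,'pointer_tip':.05,'tab_tip':.047,'top_mark':.041,'stop_mark':.041,'red_bar':.041}
for l in z:
    for x in place_of(l,'wrist'):
        u,v=np.array(x['xy'])*[640,480]; print(l,round(x['p'],2),round(u,1),round(v,1),pix2w('wrist',u,v,z[l],o).round(4))
```

```text
2.3833 [ 0.52719993 -0.0573972   0.40480651] [[ 0.91   0.414  0.001]
 [ 0.414 -0.91   0.003]
 [ 0.003 -0.002 -1.   ]] [ 0.142  0.431 -0.107  1.768  0.052  0.944 -1.13 ]
timer 0.87 318.5 204.5 [ 0.5276 -0.0593  0.    ]
knob_grip 0.57 320.6 223.3 [ 0.5262 -0.0615  0.076 ]
pointer_tip 0.86 366.8 225.9 [ 0.5365 -0.1058  0.05  ]
tab_tip 0.62 360.3 237.4 [ 0.523 -0.106  0.047]
top_mark 0.61 300.4 257.0 [ 0.4782 -0.0615  0.041 ]
stop_mark 0.6 288.8 250.4 [ 0.4798 -0.0481  0.041 ]
red_bar 0.78 275.2 230.9 [ 0.4929 -0.0279  0.041 ]
```

View pics/w1.png

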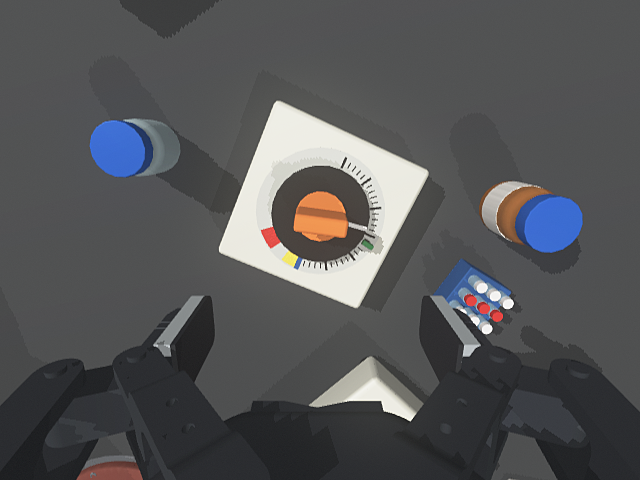

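Run:
```python
import cv2
im=cv2.imread('pics/w1.png')[90:320,205:445]; cv2.imwrite('pics/w1z.png',cv2.resize(im,None,fx=2.6,fy=2.6,interpolation=cv2.INTER_CUBIC))
```

```text
(no output)
```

View pics/w1z.png

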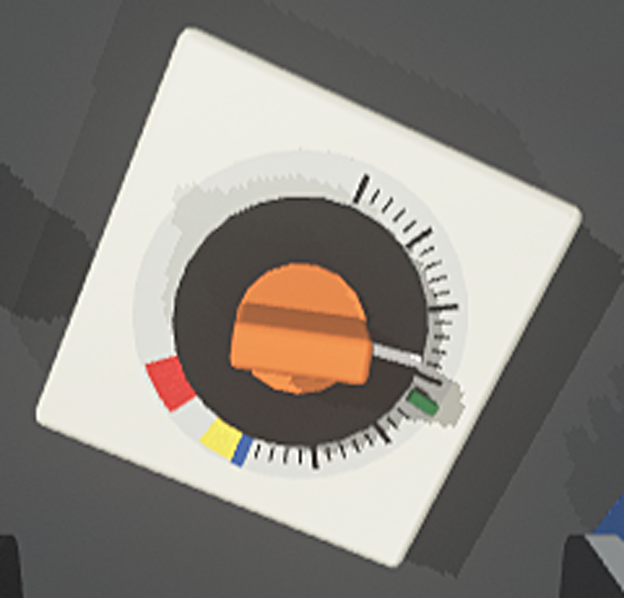

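```bash
cat >> h.py <<'E'
def cloud(name,d,obs=None):
    K=np.array(camera_info(name)['intrinsics']); M=np.linalg.inv(T_w2c(name,obs))
    v,u=np.mgrid[:480,:640]
    P=np.stack([(u-K[0,2])/K[0,0]*d,-(v-K[1,2])/K[1,1]*d,-d],-1)
    return P@M[:3,:3].T+M[:3,3]
def analyse(im,d,o,c0,zoff=0):
    P=cloud('wrist',d,o); hsv=cv2.cvtColor(im,cv2.COLOR_RGB2HSV)
    near=(np.hypot(P[...,0]-c0[0],P[...,1]-c0[1])<.13)&(d>0)
    case=near&(hsv[...,1]<60)&(hsv[...,2]>120)
    zc=np.median(P[case][:,2]); print('case top z',zc.round(4))
    m=near&(abs(P[...,2]-zc)<.006)
    rr=cv2.minAreaRect((P[m][:,:2]*1000).astype(np.float32)); print('case rect',np.round(rr[0],1),np.round(rr[1],1),round(rr[2],2))
    kn=near&(hsv[...,0]<20)&(hsv[...,1]>120)&(np.hypot(P[...,0]-c0[0],P[...,1]-c0[1])<.05)
    zk=np.percentile(P[kn][:,2],95); m=kn&(P[...,2]>zk-.005)
    rk=cv2.minAreaRect((P[m][:,:2]*1000).astype(np.float32)); print('bar z',zk.round(4),m.sum(),np.round(rk[0],1),np.round(rk[1],1),round(rk[2],2))
    # polar on tops
    return P,hsv,near
def polar(im,hsv,c,o,z,r,hw=1.0,n=3600):
    # sample brightness on world ring
    a=np.radians(np.arange(n)*360/n)
    uv=np.array([w2pix('wrist',[c[0]+r*np.cos(t),c[1]+r*np.sin(t),z],o) for t in a]).astype(np.float32)
    return a,uv,cv2.remap(im,uv[None,:,0],uv[None,:,1],cv2.INTER_LINEAR)[0]
E
python3 - <<'E'
from h import *; import pickle
o=pickle.load(open('o1.pkl','rb')); im=cv2.cvtColor(cv2.imread('pics/w1.png'),cv2.COLOR_BGR2RGB); d=np.load('w1.npy')
P,hsv,near=analyse(im,d,o,(.527,-.06))
c=(.5273,-.060)
for nm,msk in [('red',(hsv[...,0]<4)|(hsv[...,0]>174)),('yel',(hsv[...,0]>24)&(hsv[...,0]<34)),('blue',(hsv[...,0]>105)&(hsv[...,0]<125)),('green',(hsv[...,0]>55)&(hsv[...,0]<90))]:
    m=near&msk&(hsv[...,1]>110)
    n,lab,st,ce=cv2.connectedComponentsWithStats(m.astype(np.uint8))
    for i in range(1,n):
        if st[i,4]>15:
            p=pix2w('wrist',*ce[i],.041,o); print(nm,st[i,4],ce[i].round(1),p.round(4),np.degrees(np.arctan2(p[1]-c[1],p[0]-c[0])).round(1),np.hypot(p[0]-c[0],p[1]-c[1]).round(4))
E
```

```text
case top z 0.0408
case rect [527.2 -61.1] [159.2 160.3] 0.52
bar z 0.0914 988 [526.8 -60.8] [16.5 45.7] 16.84
red 242 [270.2 236.5] [ 0.4854 -0.0256  0.041 ] 140.6 0.0542
yel 137 [289.8 258.3] [ 0.4725 -0.0523  0.041 ] 172.0 0.0554
blue 51 [297.6 262.7] [ 0.4714 -0.0614  0.041 ] -178.5 0.0559
```

Emit:
{"name": "drive_tool", "arguments": {"series": [{"dp":[0,0,-0.06],"dr":[0,0,1.22],"hand":1},{"dp":[0,0,-0.1],"dr":[0,0,1.22],"hand":1},{"dp":[0,0,-0.1],"dr":[0,0,1.22],"hand":1},{"dp":[0,0,-0.1],"dr":[0,0,1.22],"hand":1},{"dp":[0,0,-0.1],"dr":[0,0,1.22],"hand":1},{"dp":[0,0,-0.1],"dr":[0,0,1.22],"hand":1},{"dp":[0,0,-0.1],"dr":[0,0,1.22],"hand":1},{"dp":[0,0,-0.1],"dr":[0,0,1.22],"hand":1},{"dp":[0,0,-0.1],"dr":[0,0,1.22],"hand":1},{"dp":[0,0,-0.1],"dr":[0,0,1.22],"hand":1}]}}

```text
clock: 3.62
position: [0.5257, -0.0633, 0.3048]
tcp_rot: [2.141, 2.299, -0.0]
contact_force: [0.1, 0.5, 0.3]
grip_width: 1.0
```

Emit:
{"name": "drive_tool", "arguments": {"series": [{"dp":[0,0,0],"dr":[0,0,0.218],"hand":1},{"dp":[0,0,0],"dr":[0,0,0.218],"hand":1},{"dp":[0,0,0],"dr":[0,0,0.218],"hand":0.8},{"dp":[0,0,0],"dr":[0,0,0.218],"hand":0.6},{"dp":[0,0,0],"dr":[0,0,0.218],"hand":0.5},{"dp":[0,0,0],"dr":[0,0,0.218],"hand":0.5},{"dp":[0,0,0],"dr":[0,0,0.218],"hand":0.5}]}}

```text
clock: 4.2
position: [0.5258, -0.0622, 0.3047]
tcp_rot: [1.884, 2.514, -0.0]
contact_force: [-0.2, 0.8, 0.5]
grip_width: 0.5
```

```bash
cat > look.py <<'E'
import sys; from h import *; import pickle
n=sys.argv[1]
o=get_obs(); Rm=R.from_rotvec(o['tcp_rot']).as_matrix()
print(o['clock'],o['position'].round(4),'tilt',Rm[:2,2].round(4),'yaw y',np.degrees(np.arctan2(Rm[1,1],Rm[0,1])).round(2),o['joint_positions'].round(3),'F',o['contact_force'].round(2),'M',o['torque'].round(3),o['grip_width'].round(3))
im,d=camera('wrist'); save(n,im); np.save(n+'.npy',d); pickle.dump(o,open(n+'.pkl','wb'))
try: analyse(im,d,o,(.527,-.061))
except Exception as e: print(e)
E
python3 look.py w2
```

```text
Traceback (most recent call last):
  File "look.py", line 4, in <module>
    print(o['clock'],o['position'].round(4),'tilt',Rm[:2,2].round(4),'yaw y',np.degrees(np.arctan2(Rm[1,1],Rm[0,1])).round(2),o['joint_positions'].round(3),'F',o['contact_force'].round(2),'M',o['torque'].round(3),o['grip_width'].round(3))
                                                                                                                                                                                                                     ^^^^^^^^^^^^^^^^^^^^^
AttributeError: 'float' object has no attribute 'round'
```

```bash
sed -i "s/o\['grip_width'\].round(3)/round(o['grip_width'],3)/" look.py; python3 look.py w2
```

```text
4.2 [ 0.5258 -0.0622  0.3047] tilt [-0.     -0.0002] yaw y 16.28 [ 0.398  0.6   -0.491  1.879  0.397  0.76  -0.028] F [-0.23  0.77  0.52] M [-0.002  0.072  0.014] 0.5
case top z 0.0408
case rect [527.1 -60.6] [160.2 159. ] 0.53
bar z 0.0912 2115 [526.9 -60.6] [15.8 45.9] 16.95
```

View pics/w2.png

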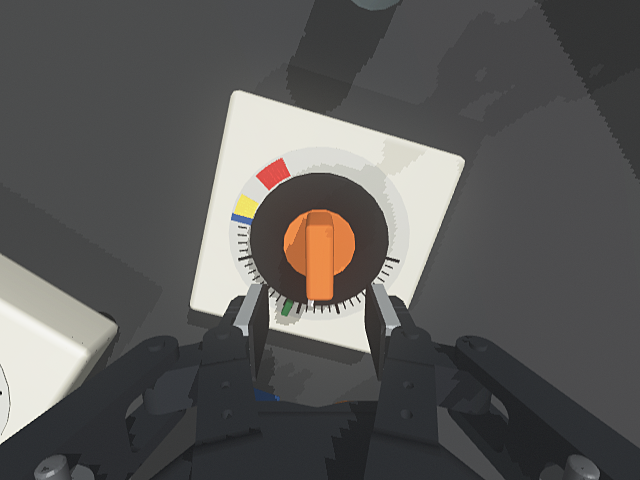

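```bash
cat > unwrap.py <<'E'
import sys; from h import *; import pickle
n,z,c=sys.argv[1],float(sys.argv[2]),(float(sys.argv[3]),float(sys.argv[4]))
o=pickle.load(open(n+'.pkl','rb')); im=cv2.imread('pics/'+n+'.png')
# unwrap: columns = angle cw from +x (0..250deg, 3px/deg), rows radius 30..62mm (5 px/mm)
M=T_w2c('wrist',o);K=np.array(camera_info('wrist')['intrinsics'])
a0,a1=float(sys.argv[5]),float(sys.argv[6])
W=780;a=np.radians(np.linspace(a0,a1,W)); r=np.linspace(.030,.062,256)
A,Rr=np.meshgrid(a,r)
P=np.stack([c[0]+Rr*np.cos(A),c[1]-Rr*np.sin(A),np.full_like(A,z)],-1)@M[:3,:3].T+M[:3,3]
u=K[0,0]*P[...,0]/-P[...,2]+K[0,2]; v=K[1,1]*P[...,1]/P[...,2]+K[1,2]
w=cv2.remap(im,u.astype(np.float32),v.astype(np.float32),cv2.INTER_CUBIC)
for g in range(int(np.ceil(a0/6)),int(a1/6)+1):
    x=int((g*6-a0)/(a1-a0)*W); cv2.line(w,(x,250),(x,256),(255,0,255),1); 
    if g%5==0: cv2.putText(w,str(g),(x,240),0,.4,(255,0,255),1)
cv2.imwrite('pics/%s_%s.png'%(n,sys.argv[7]),w)
E
python3 unwrap.py w2 .041 .527 -.0608 0 240 u41; python3 unwrap.py w1 .041 .527 -.0608 0 240 u41
python3 unwrap.py w1 .050 .527 -.0608 40 140 u50
python3 - <<'E'
import cv2,numpy as np
a=[cv2.imread('pics/'+s) for s in ('w2_u41.png','w1_u41.png')]; cv2.imwrite('pics/uu.png',np.vstack(a))
E
```

```text
Traceback (most recent call last):
  File "unwrap.py", line 3, in <module>
    o=pickle.load(open(n+'.pkl','rb')); im=cv2.imread('pics/'+n+'.png')
                  ~~~~^^^^^^^^^^^^^^^
FileNotFoundError: [Errno 2] No such file or directory: 'w1.pkl'
Traceback (most recent call last):
  File "unwrap.py", line 3, in <module>
    o=pickle.load(open(n+'.pkl','rb')); im=cv2.imread('pics/'+n+'.png')
                  ~~~~^^^^^^^^^^^^^^^
FileNotFoundError: [Errno 2] No such file or directory: 'w1.pkl'
[ WARN:0@0.015] global loadsave.cpp:275 findDecoder imread_('pics/w1_u41.png'): can't open/read file: check file path/integrity
Traceback (most recent call last):
ValueError: all the input arrays must have same number of dimensions, but the array at index 0 has 3 dimension(s) and the array at index 1 has 2 dimension(s)
```

```bash
mv o1.pkl w1.pkl; python3 unwrap.py w1 .041 .527 -.0608 0 240 u41
python3 unwrap.py w1 .050 .527 -.0608 0 240 u50
python3 - <<'E'
import cv2,numpy as np
a=[cv2.imread('pics/'+s)[:200 if i else 256] for i,s in enumerate(('w2_u41.png','w1_u41.png','w1_u50.png'))]; a=np.vstack(a); cv2.imwrite('pics/uu.png',a[:600])
E
```

```text
(no output)
```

View pics/uu.png

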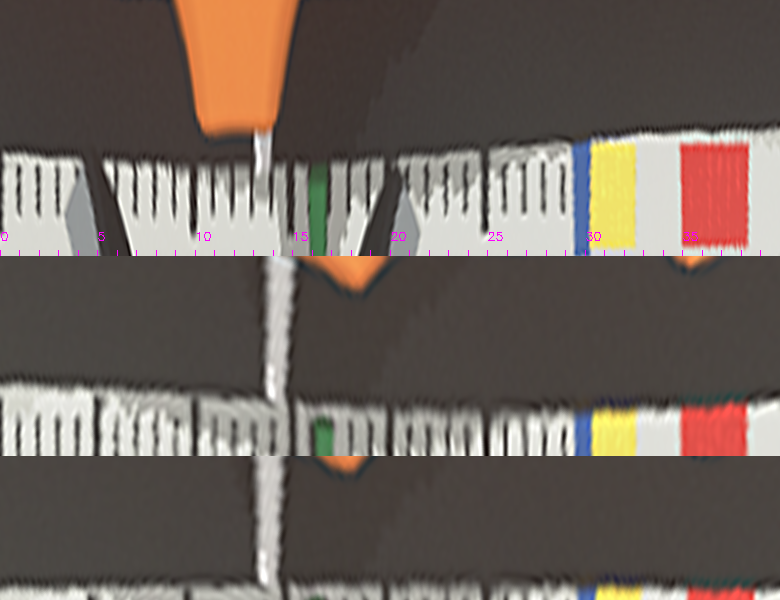

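Emit:
{"name": "drive_tool", "arguments": {"series": [{"dp":[0.0012,0.0014,-0.02],"dr":[0,0,0.01],"hand":0.5},{"dp":[0.0012,0.0014,-0.04],"dr":[0,0,0.01],"hand":0.5},{"dp":[0.0012,0.0014,-0.06],"dr":[0,0,0.01],"hand":0.5},{"dp":[0.0012,0.0014,-0.07],"dr":[0,0,0.01],"hand":0.5},{"dp":[0.0012,0.0014,-0.0735],"dr":[0,0,0.01],"hand":0.5},{"dp":[0.0012,0.0014,-0.0735],"dr":[0,0,0.01],"hand":0.5},{"dp":[0.0012,0.0014,-0.0735],"dr":[0,0,0.01],"hand":0.5},{"dp":[0.0012,0.0014,-0.0735],"dr":[0,0,0.01],"hand":0.5}]}}

```text
clock: 4.92
position: [0.5276, -0.0608, 0.2322]
tcp_rot: [1.87, 2.522, 0.002]
contact_force: [-0.1, 0.7, -0.2]
grip_width: 0.497
```

```bash
python3 look.py w3
```

```text
4.9167 [ 0.5276 -0.0608  0.2322] tilt [ 0.0021 -0.0001] yaw y 16.9 [ 0.343  0.707 -0.417  1.932  0.485  0.6   -0.096] F [-0.06  0.75 -0.18] M [-0.004 -0.014  0.049] 0.497
case top z 0.0407
case rect [526.6 -60.4] [159.4 158.8] 0.52
bar z 0.0912 4717 [526.9 -60.3] [16.1 45.6] 16.32
```

View pics/w3.png

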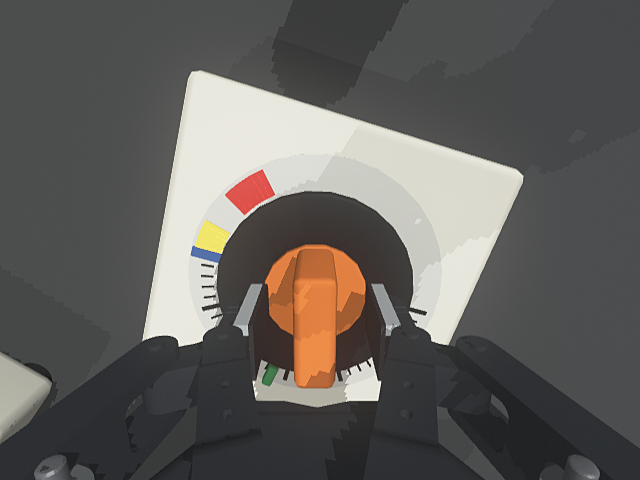

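Emit:
{"name": "drive_tool", "arguments": {"force": 20, "series": [{"dp":[0,0,0],"dr":[0,0,0],"hand":0.35},{"dp":[0,0,0],"dr":[0,0,0],"hand":0.27},{"dp":[0,0,0],"dr":[0,0,0],"hand":0.22},{"dp":[0,0,0],"dr":[0,0,0],"hand":0.19},{"dp":[0,0,0],"dr":[0,0,0],"hand":0.16},{"dp":[0,0,0],"dr":[0,0,0],"hand":0.12},{"dp":[0,0,0],"dr":[0,0,0],"hand":0.1},{"dp":[0,0,0],"dr":[0,0,0],"hand":0.1}]}}

```text
clock: 5.63
position: [0.5271, -0.0609, 0.2314]
tcp_rot: [1.871, 2.523, 0.0]
contact_force: [-0.5, -0.0, 2.3]
grip_width: 0.183
```

```bash
python3 look.py w4
```

```text
5.6333 [ 0.5271 -0.0609  0.2314] tilt [ 0.0003 -0.0002] yaw y 16.9 [ 0.343  0.708 -0.416  1.933  0.485  0.6   -0.097] F [-0.51 -0.04  2.3 ] M [-0.012  0.09  -0.025] 0.183
case top z 0.0407
case rect [526.5 -59.5] [159.4 157. ] 0.52
bar z 0.0913 4770 [526.9 -60.3] [16.  45.8] 17.43
```

View pics/w4.png

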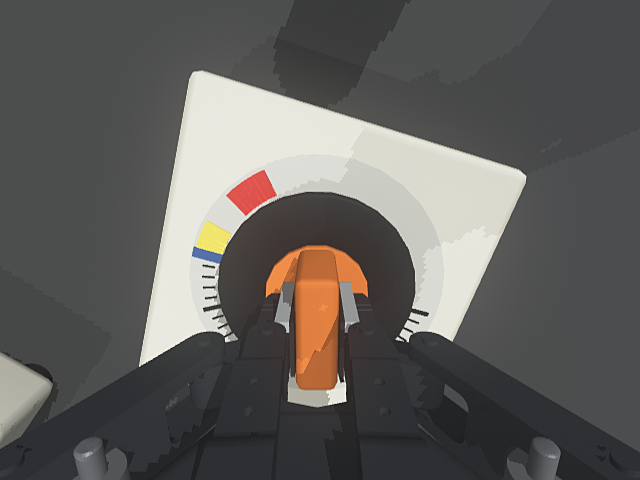

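Emit:
{"name": "drive_tool", "arguments": {"series": [{"dp":[0,0,0],"dr":[0,0,-0.05],"hand":0.1},{"dp":[0,0,0],"dr":[0,0,-0.11],"hand":0.1},{"dp":[0,0,0],"dr":[0,0,-0.17],"hand":0.1},{"dp":[0,0,0],"dr":[0,0,-0.23],"hand":0.1},{"dp":[0,0,0],"dr":[0,0,-0.29],"hand":0.1},{"dp":[0,0,0],"dr":[0,0,-0.35],"hand":0.1},{"dp":[0,0,0],"dr":[0,0,-0.41],"hand":0.1},{"dp":[0,0,0],"dr":[0,0,-0.47],"hand":0.1},{"dp":[0,0,0],"dr":[0,0,-0.53],"hand":0.1},{"dp":[0,0,0],"dr":[0,0,-0.6],"hand":0.1}]}}

```text
clock: 6.52
position: [0.527, -0.0609, 0.2314]
tcp_rot: [2.535, 1.855, -0.0]
contact_force: [-1.9, 0.4, 2.8]
grip_width: 0.183
```

```bash
python3 look.py w5; python3 -c "
from h import *
o=get_obs();print(o['torque'].round(3),o['contact_force'].round(2))"
```

```text
6.5167 [ 0.527  -0.0609  0.2314] tilt [-0.0002 -0.0002] yaw y -17.62 [ 0.237  0.685 -0.251  1.937  0.303  0.556 -0.525] F [-1.88  0.42  2.76] M [-0.082  0.188  0.087] 0.183
case top z 0.0407
case rect [527.5 -59.9] [159.3 157.9] 0.5
bar z 0.0913 4779 [527.9 -60.4] [45.4 17.4] 72.88
[0.123 0.151 0.01 ] [ 0.03 -1.16  2.76]
```

View pics/w5.png

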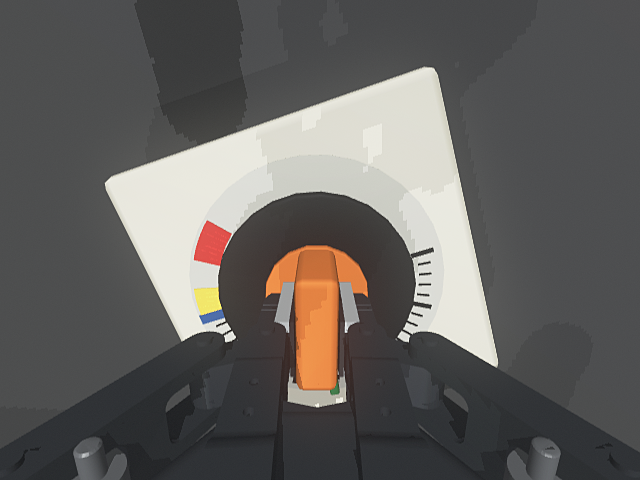

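Emit:
{"name": "drive_tool", "arguments": {"series": [{"dp":[0,0,0],"dr":[0,0,-0.07],"hand":0.1},{"dp":[0,0,0],"dr":[0,0,-0.14],"hand":0.1},{"dp":[0,0,0],"dr":[0,0,-0.21],"hand":0.1},{"dp":[0,0,0],"dr":[0,0,-0.28],"hand":0.1},{"dp":[0,0,0],"dr":[0,0,-0.35],"hand":0.1},{"dp":[0,0,0],"dr":[0,0,-0.42],"hand":0.1},{"dp":[0,0,0],"dr":[0,0,-0.49],"hand":0.1},{"dp":[0,0,0],"dr":[0,0,-0.56],"hand":0.1},{"dp":[0,0,0],"dr":[0,0,-0.63],"hand":0.1},{"dp":[0,0,0],"dr":[0,0,-0.7],"hand":0.1}]}}

```text
clock: 7.4
position: [0.5268, -0.0608, 0.2314]
tcp_rot: [-3.017, -0.875, 0.001]
contact_force: [-0.6, 0.0, 3.9]
grip_width: 0.183
```

Emit:
{"name": "drive_tool", "arguments": {"series": [{"dp":[0,0,0],"dr":[0,0,-0.07],"hand":0.1},{"dp":[0,0,0],"dr":[0,0,-0.14],"hand":0.1},{"dp":[0,0,0],"dr":[0,0,-0.21],"hand":0.1},{"dp":[0,0,0],"dr":[0,0,-0.28],"hand":0.1},{"dp":[0,0,0],"dr":[0,0,-0.35],"hand":0.1},{"dp":[0,0,0],"dr":[0,0,-0.42],"hand":0.1},{"dp":[0,0,0],"dr":[0,0,-0.49],"hand":0.1},{"dp":[0,0,0],"dr":[0,0,-0.56],"hand":0.1},{"dp":[0,0,0],"dr":[0,0,-0.63],"hand":0.1},{"dp":[0,0,0],"dr":[0,0,-0.7],"hand":0.1}]}}

```text
clock: 8.23
position: [0.5268, -0.0606, 0.2314]
tcp_rot: [-3.134, 0.212, 0.001]
contact_force: [-1.3, 0.6, 4.0]
grip_width: 0.183
```

```bash
python3 look.py w6; python3 -c "
from h import *
for n in ('side','scene'):
  im,d=camera(n); save(n+'6',im)
  c=[int(x) for x in w2pix(n,[.527,-.061,.05])]
  save(n+'6z',cv2.resize(im[c[1]-50:c[1]+50,c[0]-65:c[0]+65],None,fx=5,fy=5,interpolation=cv2.INTER_CUBIC))
o=get_obs();print(o['torque'].round(3),o['contact_force'].round(2))"
```

```text
8.2333 [ 0.5268 -0.0606  0.2314] tilt [-0.0008  0.0005] yaw y -97.75 [-0.012  0.677  0.13   1.945 -0.162  0.53  -1.475] F [-1.25  0.65  4.04] M [0.124 0.289 0.089] 0.183
case top z 0.0407
case rect [527.5 -61.2] [158.8 159.8] 0.54
bar z 0.0912 4759 [527.7 -61. ] [16.1 45.2] 82.09
[ 0.053  0.314 -0.019] [-1.27  0.44  5.6 ]
```

View pics/w6.png

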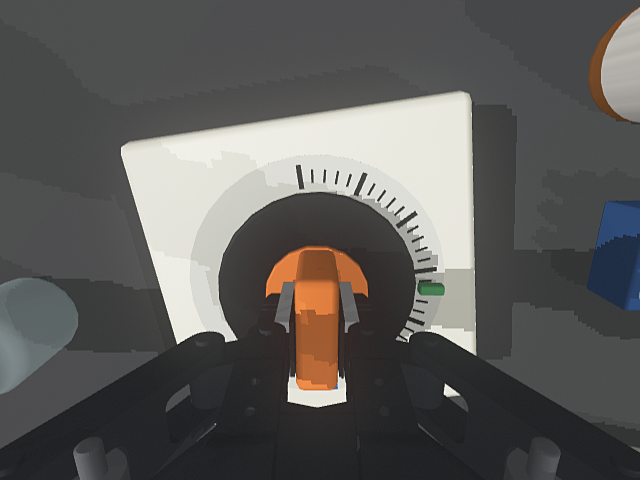

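View pics/side6z.png

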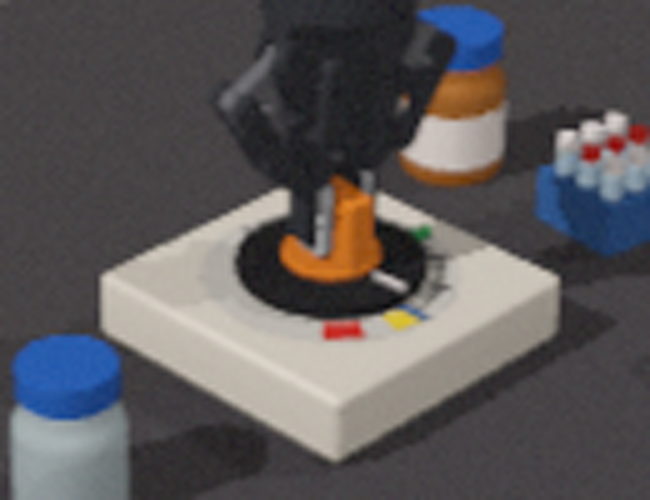

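View pics/scene6z.png

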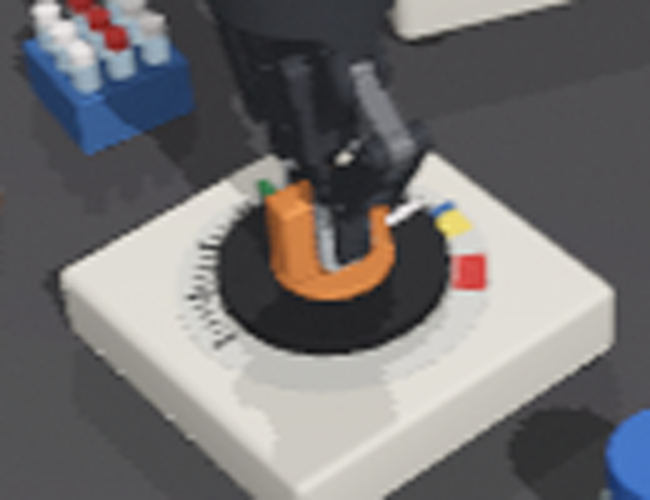

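```bash
python3 -c "
from h import *
for n,p in (('side',(406,290)),('scene',(424,201))):
  c=[int(x) for x in w2pix(n,[.527,-.061,.05])]
  q=pix2w(n,c[0]-65+(p[0]-2)/5,c[1]-50+(p[1]-2)/5,.05); print(n,q.round(4),np.degrees(np.arctan2(-(q[1]+.061),q[0]-.527))%360,np.hypot(q[0]-.527,q[1]+.061))
  for p in ([.527-.046,-.0604,.041],[.527+.046*np.cos(np.radians(-194.4)),-.061+.046*np.sin(np.radians(-194.4)),.041]):
    u=w2pix(n,p); print((u[0]-c[0]+65)*5,(u[1]-c[1]+50)*5)
"
```

```text
side [ 0.4778 -0.0613  0.05  ] 179.62305763144425 0.04918917906637186
397.0515747432256 302.4843945077531
379.1566388663003 309.64429161811904
scene [ 0.4789 -0.061   0.05  ] 180.02062679191425 0.04805778755416557
420.02776839224566 218.43171707385295
434.2887521812625 233.58089060022863
```

Emit:
{"name": "drive_tool", "arguments": {"series": [{"dp":[0,0,0],"dr":[0,0,-0.05],"hand":0.1},{"dp":[0,0,0],"dr":[0,0,-0.1],"hand":0.1},{"dp":[0,0,0],"dr":[0,0,-0.15],"hand":0.1},{"dp":[0,0,0],"dr":[0,0,-0.2],"hand":0.1},{"dp":[0,0,0],"dr":[0,0,-0.25],"hand":0.1},{"dp":[0,0,0],"dr":[0,0,-0.3],"hand":0.1},{"dp":[0,0,0],"dr":[0,0,-0.34],"hand":0.1},{"dp":[0,0,0],"dr":[0,0,-0.38],"hand":0.1},{"dp":[0,0,0],"dr":[0,0,-0.41],"hand":0.1},{"dp":[0,0,0],"dr":[0,0,-0.42],"hand":0.1}]}}

```text
clock: 9.22
position: [0.5269, -0.0604, 0.2314]
tcp_rot: [-3.023, 0.855, 0.001]
contact_force: [-2.1, 1.5, 4.7]
grip_width: 0.181
```

```bash
python3 look.py w7
cat > sc.py <<'E'
import sys
from h import *
s=sys.argv[1]; M=[]
for i in range(3):
 for n in ('side','scene'):
  im,d=camera(n); o=get_obs(); M.append(np.r_[o['torque'],o['contact_force']])
  if i: continue
  c=[int(x) for x in w2pix(n,[.527,-.061,.05])]
  save(n+s+'z',cv2.resize(im[c[1]-50:c[1]+50,c[0]-65:c[0]+65],None,fx=5,fy=5,interpolation=cv2.INTER_CUBIC))
M=np.array(M); print(M.mean(0).round(3), M[:,2].round(3))
E
python3 sc.py 7
```

```text
9.2167 [ 0.5269 -0.0604  0.2314] tilt [-0.0008  0.0005] yaw y -121.6 [-0.085  0.686  0.244  1.947 -0.302  0.544 -1.757] F [-2.07  1.51  4.74] M [0.161 0.303 0.154] 0.181
case top z 0.0407
case rect [527.4 -61.3] [159.2 159.4] 0.53
bar z 0.0912 4781 [528.  -60.6] [19.6 45.4] 61.76
[ 0.118  0.305  0.178 -1.859  0.32   5.038] [0.227 0.219 0.109 0.18  0.175 0.159]
```

View pics/side7z.png

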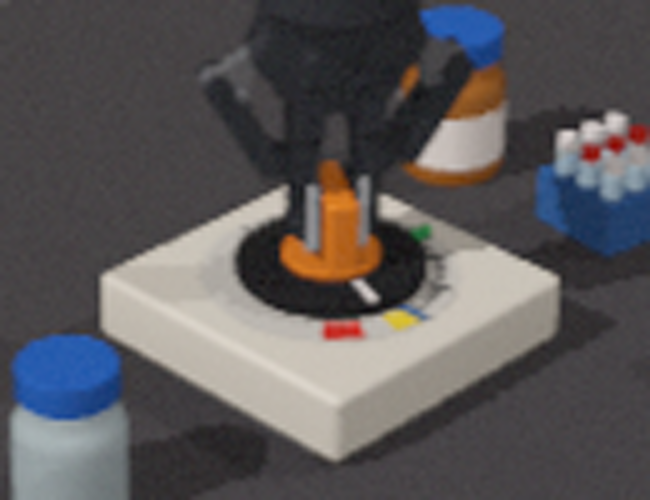

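View pics/scene7z.png

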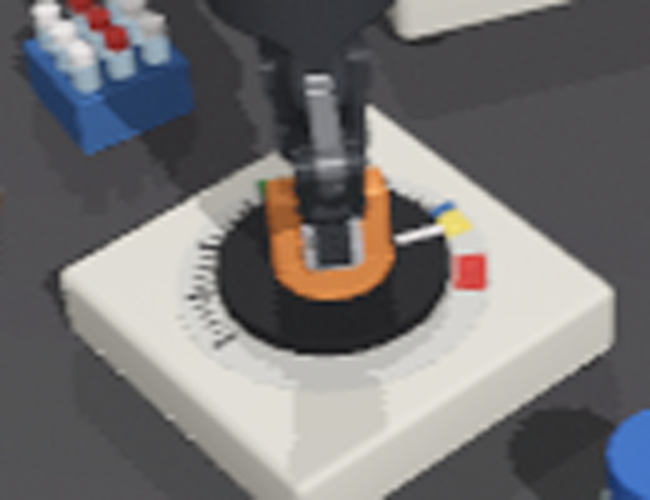

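```bash
python3 -c "
from h import *
for n,p in (('side',(374,301)),('side',(379,303)),('scene',(443,231))):
  c=[int(x) for x in w2pix(n,[.527,-.061,.05])]
  q=pix2w(n,c[0]-65+(p[0]-2)/5,c[1]-50+(p[1]-2)/5,.05); print(n,q.round(4),np.degrees(np.arctan2(-(q[1]+.061),q[0]-.527))%360,np.hypot(q[0]-.527,q[1]+.061))
"
```

```text
side [ 0.4814 -0.0432  0.05  ] 201.35134671850233 0.04892244910094951
side [ 0.4786 -0.0436  0.05  ] 199.80958262847886 0.05146738207158946
scene [ 0.4846 -0.0421  0.05  ] 203.99110337989546 0.04639293069099734
```

```bash
cat > tab.py <<'E'
import sys; from h import *; import pickle
for n in sys.argv[1:]:
    o=pickle.load(open(n+'.pkl','rb')); im=cv2.imread('pics/'+n+'.png'); hsv=cv2.cvtColor(im,cv2.COLOR_BGR2HSV)
    u0=w2pix('wrist',[.527+.052*np.cos(np.radians(-97)),-.0608+.052*np.sin(np.radians(-97)),.047],o)
    v,u=np.mgrid[:480,:640]
    m=(hsv[...,0]>50)&(hsv[...,0]<95)&(hsv[...,1]>90)&(np.hypot(u-u0[0],v-u0[1])<40)
    k,lab,st,ce=cv2.connectedComponentsWithStats(m.astype(np.uint8))
    for i in range(1,k):
        if st[i,4]>20:
            for z in (.044,.047):
                q=pix2w('wrist',*ce[i],z,o); print(n,st[i,4],ce[i].round(1),z,np.degrees(np.arctan2(-(q[1]+.0608),q[0]-.527)).round(2),np.hypot(q[0]-.527,q[1]+.0608).round(4))
E
python3 tab.py w1 w2 w3 w6
```

```text
w1 46 [367.3 244.5] 0.044 98.35 0.0558
w1 46 [367.3 244.5] 0.047 97.78 0.0549
w2 93 [286.4 308.2] 0.044 98.18 0.0561
w2 93 [286.4 308.2] 0.047 98.59 0.0545
w3 192 [269.2 374.9] 0.044 98.16 0.0565
w3 192 [269.2 374.9] 0.047 98.75 0.0542
w6 254 [431.  289.1] 0.044 98.91 0.0561
w6 254 [431.  289.1] 0.047 97.49 0.055
```

Emit:
{"name": "drive_tool", "arguments": {"series": [{"dp":[0,0,0],"dr":[0,0,0.05],"hand":0.1},{"dp":[0,0,0],"dr":[0,0,0.12],"hand":0.1},{"dp":[0,0,0],"dr":[0,0,0.19],"hand":0.1},{"dp":[0,0,0],"dr":[0,0,0.26],"hand":0.1},{"dp":[0,0,0],"dr":[0,0,0.33],"hand":0.1},{"dp":[0,0,0],"dr":[0,0,0.4],"hand":0.1},{"dp":[0,0,0],"dr":[0,0,0.47],"hand":0.1},{"dp":[0,0,0],"dr":[0,0,0.54],"hand":0.1},{"dp":[0,0,0],"dr":[0,0,0.61],"hand":0.1},{"dp":[0,0,0],"dr":[0,0,0.68],"hand":0.1}]}}

```text
clock: 10.4
position: [0.5268, -0.0607, 0.2314]
tcp_rot: [-3.134, -0.206, 0.001]
contact_force: [-2.7, 0.1, 3.7]
grip_width: 0.183
```

Emit:
{"name": "drive_tool", "arguments": {"series": [{"dp":[0,0,0],"dr":[0,0,0.07],"hand":0.1},{"dp":[0,0,0],"dr":[0,0,0.14],"hand":0.1},{"dp":[0,0,0],"dr":[0,0,0.21],"hand":0.1},{"dp":[0,0,0],"dr":[0,0,0.28],"hand":0.1},{"dp":[0,0,0],"dr":[0,0,0.35],"hand":0.1},{"dp":[0,0,0],"dr":[0,0,0.42],"hand":0.1},{"dp":[0,0,0],"dr":[0,0,0.49],"hand":0.1},{"dp":[0,0,0],"dr":[0,0,0.56],"hand":0.1},{"dp":[0,0,0],"dr":[0,0,0.63],"hand":0.1},{"dp":[0,0,0],"dr":[0,0,0.7],"hand":0.1}]}}

```text
clock: 11.23
position: [0.5269, -0.0609, 0.2314]
tcp_rot: [-2.874, -1.268, 0.001]
contact_force: [-1.1, -0.3, 3.9]
grip_width: 0.184
```

Emit:
{"name": "drive_tool", "arguments": {"series": [{"dp":[0,0,0],"dr":[0,0,0.07],"hand":0.1},{"dp":[0,0,0],"dr":[0,0,0.14],"hand":0.1},{"dp":[0,0,0],"dr":[0,0,0.21],"hand":0.1},{"dp":[0,0,0],"dr":[0,0,0.28],"hand":0.1},{"dp":[0,0,0],"dr":[0,0,0.35],"hand":0.1},{"dp":[0,0,0],"dr":[0,0,0.42],"hand":0.1},{"dp":[0,0,0],"dr":[0,0,0.48],"hand":0.1},{"dp":[0,0,0],"dr":[0,0,0.54],"hand":0.1},{"dp":[0,0,0],"dr":[0,0,0.58],"hand":0.1},{"dp":[0,0,0],"dr":[0,0,0.6],"hand":0.1}]}}

```text
clock: 12.07
position: [0.527, -0.0609, 0.2314]
tcp_rot: [-2.373, -2.058, -0.0]
contact_force: [-1.1, -0.4, 3.7]
grip_width: 0.184
```

```bash
python3 look.py w8; python3 sc.py 8
```

```text
12.0667 [ 0.527  -0.0609  0.2314] tilt [0.0001 0.0002] yaw y -8.14 [ 0.268  0.69  -0.297  1.936  0.355  0.566 -0.41 ] F [-1.07 -0.44  3.75] M [-0.014  0.301 -0.065] 0.184
case top z 0.0407
case rect [527.5 -60.4] [159.5 159. ] 0.38
bar z 0.0913 4779 [527.2 -60.3] [45.6 16. ] 82.4
[-0.034  0.28   0.018 -0.932 -0.074  5.09 ] [ 0.02  -0.002  0.04   0.029  0.028 -0.005]
```

View pics/scene8z.png

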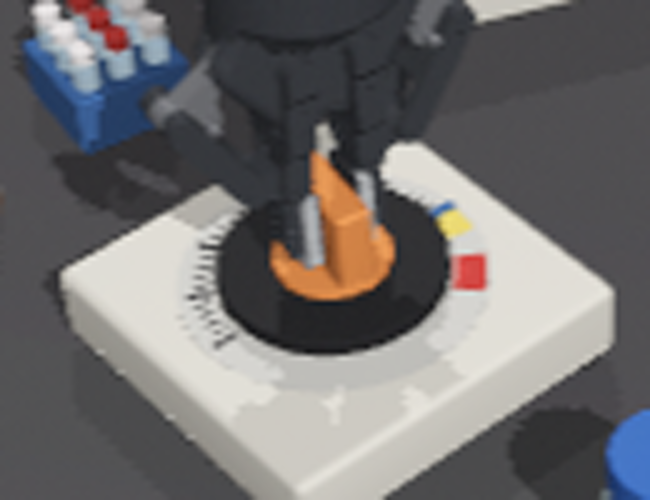

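Emit:
{"name": "drive_tool", "arguments": {"series": [{"dp":[0,0,0],"dr":[0,0,0.04],"hand":0.1},{"dp":[0,0,0],"dr":[0,0,0.08],"hand":0.1},{"dp":[0,0,0],"dr":[0,0,0.12],"hand":0.1},{"dp":[0,0,0],"dr":[0,0,0.15],"hand":0.1},{"dp":[0,0,0],"dr":[0,0,0.17],"hand":0.1},{"dp":[0,0,0],"dr":[0,0,0.17],"hand":0.1},{"dp":[0,0,0],"dr":[0,0,0.17],"hand":0.2},{"dp":[0,0,0],"dr":[0,0,0.17],"hand":0.35},{"dp":[0,0,0],"dr":[0,0,0.17],"hand":0.5},{"dp":[0,0,0],"dr":[0,0,0.17],"hand":0.5}]}}

```text
clock: 13.25
position: [0.527, -0.0608, 0.2308]
tcp_rot: [-2.193, -2.249, 0.0]
contact_force: [0.1, -0.5, 0.3]
grip_width: 0.503
```

Emit:
{"name": "drive_tool", "arguments": {"series": [{"dp":[0,0,0.02],"dr":[0,0,0],"hand":0.5},{"dp":[0,0,0.055],"dr":[0,0,0],"hand":0.5},{"dp":[0,0,0.09],"dr":[0,0,0],"hand":0.8},{"dp":[0,0,0.13],"dr":[0,0,0],"hand":1},{"dp":[0,0,0.13],"dr":[0,0,0],"hand":1},{"dp":[0,0,0.13],"dr":[0,0,0],"hand":1},{"dp":[0,0,0.13],"dr":[0,0,0],"hand":1}]}}

```text
clock: 13.83
position: [0.5266, -0.0611, 0.3607]
tcp_rot: [-2.193, -2.248, 0.002]
contact_force: [-0.6, 0.4, -0.7]
grip_width: 0.999
```

```bash
python3 look.py w9; python3 tab.py w9; python3 unwrap.py w9 .049 .527 -.0608 60 140 u49
```

```text
13.8333 [ 0.5266 -0.0611  0.3607] tilt [-0.0011 -0.0003] yaw y 1.42 [ 0.376  0.515 -0.452  1.818  0.285  0.874 -0.185] F [-0.57  0.43 -0.72] M [-0.031  0.033  0.006] 0.999
case top z 0.0408
case rect [527.1 -60.9] [160.3 159.4] 0.54
bar z 0.0913 1321 [533.1 -60.5] [27.1 45. ] 1.02
w9 57 [306.5 283. ] 0.044 98.3 0.0565
w9 57 [306.5 283. ] 0.047 98.44 0.0551
```

View pics/w9.png

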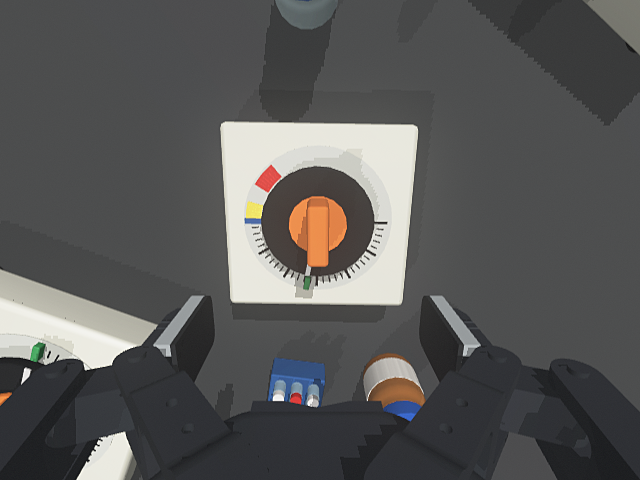

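View pics/w9_u49.png

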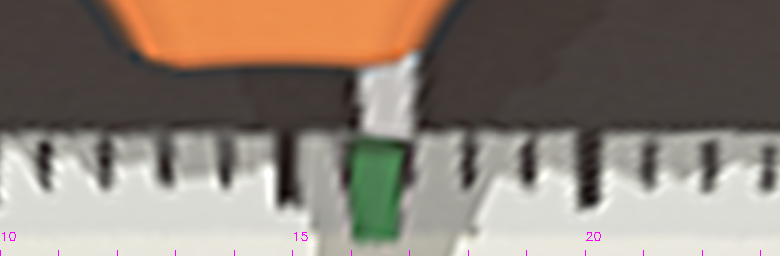

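Run:
```python
from h import *
im,d=camera('wrist'); save('w10',im)
o=get_obs()
for l,z in (('pointer_tip',.05),('tab_tip',.047)):
    for x in place_of(l,'wrist'):
        u,v=np.array(x['xy'])*[640,480]; print(l,round(x['p'],2),pix2w('wrist',u,v,z,o).round(4))
im,d=camera('scene'); save('scene10',im)
a=cv2.imread('pics/scene0.png'); b=cv2.imread('pics/scene10.png')
for s in ((170,160,90,70),(320,245,45,55)):
    x,y,w,h=s; print('bystander diff',cv2.absdiff(a[y:y+h,x:x+w],b[y:y+h,x:x+w]).mean().round(2))
```

```text
pointer_tip 0.96 [ 0.2568 -0.2097  0.05  ]
pointer_tip 0.93 [ 0.5198 -0.1025  0.05  ]
tab_tip 0.51 [ 0.2569 -0.2079  0.047 ]
tab_tip 0.45 [ 0.5207 -0.1096  0.047 ]
bystander diff 8.2
bystander diff 6.64
```

View pics/scene10.png

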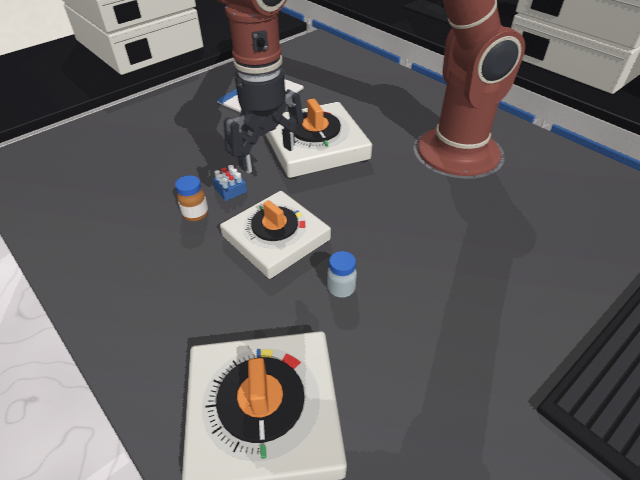

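```bash
python3 -c "
from station import *
print(hand_in())"
```

```text
the job is handed in; nothing more can be done
None
```

I set the smallest of the three timers and handed the job in at about 14 s of the 64 s allowed. No verdict came back.

**Winding:** I gripped the knob at 20 N and turned it clockwise past the blue mark into the end stop. At full press the wrist torque averaged 0.18 N m, though single readings ran from 0.11 to 0.23. The knob's turn put the pointer tip about 5 mm past the yellow band's end. The side and scene cameras put it at about 4 to 8 mm, short of the red bar.

**Setting:** I turned the knob back so the pointer stood at the green tab, which is at about 16–17 minutes. Then I let go and lifted clear.

**Last checks:**
- **Pointer:** in the close wrist picture it stands about 0.4–0.7° from the tab, which is roughly 0.3–0.6 mm at the tip.
- **Disagreement:** the networks' looser points put that gap at about 2.4° (roughly 2 mm). I trusted the picture.
- **Case:** it measures within about 0.3 mm and 0.02° of where it was before I gripped the knob.
- **Jars and rack:** by eye they stand where they were in the scene picture. The pixel comparison there was inconclusive because the arm's shadow had moved.

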